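Roll-test the printing rollers

TASK

Check the three wooden printing rollers by rolling each one forward along the stone plate, at least a quarter turn, and letting go of it. Roll every roller that runs true all the way up to the wooden rail at the far edge, gently touching it and without lifting the roller off the plate; pick up any roller that swings back instead of staying where it was rolled to, and lay it (don't drop it) in the red reject tray. Leave the other things on the table where they are.

Things in the scene. Friction and masses are not known exactly. Their poses are not given: they have to be found in the camera images.
- plate: fixed level stone plate, 270 mm along x, 350 mm along y, upper face 24 mm above the table; origin at table height, near edge at plate x = -140 mm; x points away from the robot. Pushed from behind, a balanced roller rolls at under 1 N; let go after a quarter turn (25 mm) it stays or runs on a few cm. An unbalanced one resists with 1 to 2 N and swings back to its starting place; past half a turn it tips over forward
- roller_a_center (a point): one of three look-alike printing rollers: pale varnished wooden cylinder, two dark bands, a short steel stub on each end; 32 mm in diameter, 76 mm long (92 mm over the stubs), about 0.3 kg. It starts lying in the open on the robot's half of the plate, its length along the plate's y within 3 degrees. Point: middle of its axis, 16 mm above what it lies on; own y along the axis
- roller_b_center (a point): one of three look-alike printing rollers: pale varnished wooden cylinder, two dark bands, a short steel stub on each end; 32 mm in diameter, 76 mm long (92 mm over the stubs), about 0.3 kg. It starts lying in the open on the robot's half of the plate, its length along the plate's y within 3 degrees. Point: middle of its axis, 16 mm above what it lies on; own y along the axis
- roller_c_center (a point): one of three look-alike printing rollers: pale varnished wooden cylinder, two dark bands, a short steel stub on each end; 32 mm in diameter, 76 mm long (92 mm over the stubs), about 0.3 kg. It starts lying in the open on the robot's half of the plate, its length along the plate's y within 3 degrees. Point: middle of its axis, 16 mm above what it lies on; own y along the axis
- reject_tray: fixed red open tray, outside 165 mm along its x, 135 mm along its y, 34 mm high, walls and floor 6 mm thick. Origin under its centre at table height
- stamp_a: bystander: wooden hand stamp with an upright turned handle, 37 x 46 x 72 mm, origin at its underside
- balm_tin: bystander: low round pink tin, 67 mm in diameter, 29 mm high, origin at its underside
- washi_tape: bystander: ring of pale tape lying flat, 96 mm in diameter, 25 mm high, origin at its underside
- wood_bird: bystander: small carved wooden bird, 55 x 109 x 54 mm, origin at its underside
- rail: dark wooden stop rail fixed along the plate's far edge, 22 mm high above the plate's face, 350 mm long; its side that faces the robot is at plate x = +110 mm. Origin and axes are those of the plate
Mind the look-alikes: they are no part of the job. Leave any turquoise look-alike of the part that bears roller_b_center alone.

How it is judged:
On the way:
1. the unbalanced roller is turned by about a sixth of a turn or more while it lies on the plate (angle between roller_b_center's own z axis and vertical above 1 rad and height (world z) of roller_b_center between 0.035 and 0.045 m), for 0.05 s.
At the end, for the whole second after the job is handed in: Both balanced rollers lie on the plate within 5 mm of the rail, the unbalanced one lies on the floor of the red tray, and all three are at rest (x of roller_a_center in the frame of plate between 0.089 and 0.1 m and y of roller_a_center in the frame of plate between -0.17 and 0.17 m and height (world z) of roller_a_center between 0.036 and 0.044 m and x of roller_c_center in the frame of plate between 0.089 and 0.1 m and y of roller_c_center in the frame of plate between -0.17 and 0.17 m and height (world z) of roller_c_center between 0.036 and 0.044 m and x of roller_b_center in the frame of reject_tray between -0.077 and 0.077 m and y of roller_b_center in the frame of reject_tray between -0.062 and 0.062 m and height (world z) of roller_b_center below 0.03 m and linear speed of each of roller_a, roller_c, roller_b below 0.02 m/s); the robot touches nothing.
It fails at once if a balanced roller is lifted more than 10 mm off the plate, or falls off it ((height (world z) of roller_a_center above 0.05 m or height (world z) of roller_a_center below 0.03 m) or (height (world z) of roller_c_center above 0.05 m or height (world z) of roller_c_center below 0.03 m)).
It fails at once if a roller is pressed or struck against the rail with more than 30 N (contact force between any of roller_a, roller_c and rail above 30 N).
It fails at once if the rejected roller is dropped (falls free of the fingers from over about 30 mm) (linear speed of roller_b above 0.8 m/s and contact force between the fingers and roller_b below 0.1 N).
It fails at once if a bystander is moved by more than 25 mm (distance of any of stamp_a, balm_tin, washi_tape, wood_bird from where it was at the start of the episode above 0.025 m).
It also fails if it takes over 70 s, if anything falls off the work surface, if the arm or the gripper's body presses on something with over 40 N, if the wrist force passes 120 N, or if a joint passes its speed limit or range.

ROBOT

A 6-joint arm with a two-finger parallel gripper is mounted at the origin on a cart in front of the work surface, level with it; the furniture and walls round the work are solid. World frame = base frame: x ahead of the robot, y to its left, z up, the work surface at z = 0. Lengths are in m, angles in rad, forces in N, time in s.
With the tool pointing down it reaches from about 0.425 to 0.95 m from the base axis. Payload 3.5 kg.
Tool frame: the origin (TCP) lies midway between the tips of the shut fingers; the grasp point (between the pads) lies 19 mm behind it; z points along the fingers, y is the line along which they close (so a half turn about z gives the same grasp; the last joint's range is limited). The gripper opens to 85 mm and grips with 20 to 120 N. Pads are 22 mm wide; open, the fingers measure 114 mm over their backs; the gripper's body (76 mm by 85 mm) begins 54 mm behind the grasp point. The pads swing forward as they close: fully open they stand 13 mm farther back than shut.
Start: joints at [-1.473, 0.286, 1.577, -0, 1.279, -0.15], TCP at [0.166, -0.654, 0.231] pointing down, gripper open.
Joint ranges: [-2.77, 2.77], [-0.9, 2.22], [0.21, 2.48], [-1.53, 4.67], [0.24, 2.81], [-2.84, 2.84]. Speed limits (rad/s): [2.79, 2.79, 3.14, 3.14, 3.14, 3.14].

INTERFACE

Orientations are given as a unit quaternion [x, y, z, w].
In Python, from plant import get_state, read_camera, ctrl gives the robot as it stands.
- The arm moves only by the shell command python3 -m crank 'ROWS' [FORCE]. ROWS is JSON, a list of rows, each a list of 3 entries, a list of its own where there are three numbers: the shift along the tool's x, y, z in mm, then the turn about the tool's z in degrees, then the closure in counts, from 0 (fully open) to 255 (shut). In form: [[[tx, ty, tz], yaw, claw], ...]. A call has 1 to 10 rows; each row is the pose to reach, as a shift and turn from the pose commanded when the call began, along the tool's axes at that moment; what a row does not reach only later rows make up. A row lasts 1/10 s, in which the tool goes at most 50 mm and 8.59 degrees, less where a joint would pass 70% of its speed; a pose out of reach is approached as far as the arm can. A call with a gripper value outside its range is refused whole. The fingers move at their own pace and stop on an object; FORCE is the grip in N (left out, the last holds). Time passes only in rows, so rows that repeat a pose let the fingers close. It gives the time, the measured TCP pose, the force, the opening and the grip force at its end, in the units of the state.
- get_state(): the state, without advancing time (a new reading comes with each control period).
- read_camera(name): name is "scene" or "top" or "wrist"; returns a dict with "frame" (400x640x3 uint8, blue, green, red), "range_z" (400x640 float32, m along the optical axis (not along the pixel's ray), 0 where there is no reading), "vfov" (degrees; the focal length in pixels is half the picture's height over the tangent of half this angle, whatever the lens; pixels are square), "cx", "cy" (the principal point, pixels), "origin" and "orientation" of the camera in the world. Camera axes: x right, y down, z forward; pixel columns grow to the right and rows downward; lengths in m; the calibration is good to about 2 mm. A picture is of the moment at which its call begins.
- ctrl.sign_off(): hands the job in; it is judged then, once.
The state is a dict: "time": time; "qpos": joint angles; "dq": joint speeds; "joint_efforts": joint torques, N m; "eef_pos": TCP position; "tcp_rot": TCP orientation; "contact_force": force on the tool from outside, world axes, zero at the start; "wrist_torque": the same for the moment, N m; "opening": opening from 0.0 (shut) to 1.0 (fully open); "finger_force": force on a finger pad.
Only numpy, scipy, OpenCV 4.12 (cv2) and the standard library are available. Lean on these libraries where they do the work, as an engineer would, in place of code of your own. Each camera call takes 0.05 s, during which the arm holds its last target. There are 200 camera calls.

## Working session

There is one attempt and no reset: what is moved stays moved. The work goes in short steps, Python scripts to look and compute and a shell command to move; the robot and the scene stay as the last step left them, time stands still between calls to the robot, and variables do not carry over. Pictures are saved under pics/ and viewed, at most 10 in all, crops included, and the job is handed in when it is done.

```bash
ls; mkdir -p pics; cat > h.py <<'E'
import numpy as np,cv2
from scipy.spatial.transform import Rotation as R
from plant import get_state, read_camera, ctrl
def cam(n):
    c=read_camera(n); f=200/np.tan(np.radians(c["vfov"])/2)
    v,u=np.mgrid[:400,:640]; z=c["range_z"]
    P=np.stack([(u-c["cx"])/f*z,(v-c["cy"])/f*z,z],-1)
    o=np.array(c["orientation"])
    Rm=R.from_quat(o).as_matrix() if o.size==4 else o.reshape(3,3)
    return c["frame"],P@Rm.T+np.array(c["origin"]),z>0
E
python3 - <<'E'
from h import *
s=get_state();print(s)
for n in("top","scene"):
    f,W,m=cam(n);cv2.imwrite(f"pics/{n}0.png",f);np.savez(f"{n}0.npz",f=f,W=W,m=m)
    print(n,W[200,320],W[20,20],W[380,600])
E
```

```text
pics
{'time': 0.0, 'qpos': array([-1.47298546e+00,  2.87187168e-01,  1.57814553e+00,  2.55157672e-05,
        1.27856014e+00, -1.50001456e-01]), 'dq': array([ 4.58499133e-04,  1.28912807e-03,  1.60113584e-04, -1.74314316e-04,
       -2.87145594e-04, -5.98289894e-05]), 'joint_efforts': array([-7.68102109e-04, -4.05985129e+01, -2.92624050e+01, -1.86528096e-04,
        5.89447736e-03,  3.69736071e-06]), 'eef_pos': array([ 0.1655377 , -0.65373414,  0.22994985]), 'tcp_rot': array([ 9.92333247e-01,  1.23585613e-01,  4.22171484e-05, -1.14938119e-03]), 'contact_force': array([-0.38526579,  0.07299029, -0.0410112 ]), 'wrist_torque': array([-0.02544133, -0.0182946 , -0.05160888]), 'finger_force': 0.0, 'opening': 1.0013757140232031}
top [ 0.52361752 -0.05727572  0.02385667] [ 1.64706457  1.6321454  -0.67152714] [ 0.1035202  -0.58728457  0.53929455]
scene [ 0.56221106 -0.07695728  0.02544976] [ 3.31909151  0.00461635 -0.1634887 ] [-0.42267021 -0.69091779 -0.79682012]
```

View pics/top0.png

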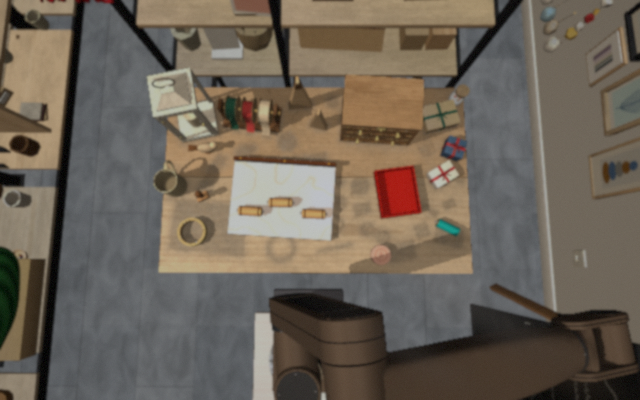

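View pics/scene0.png

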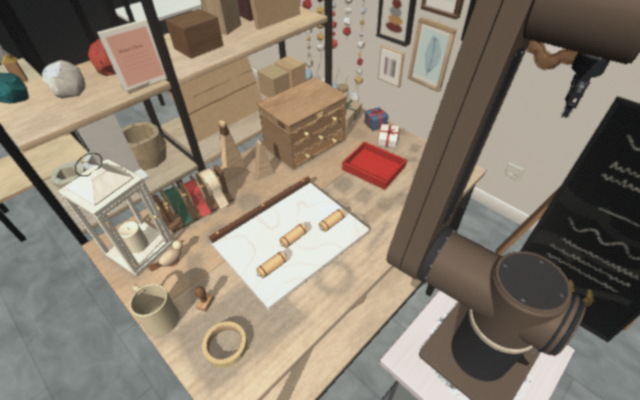

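The top view shows three pale rollers on the white plate at (250,211), (282,202) and (314,214). The turquoise look-alike is on the table at (447,227), the red tray at (397,192), tin (381,254), tape (192,231), stamp (202,194), bird (203,147). The rollers to work on are the three pale ones with dark bands.

```bash
python3 - <<'E'
from h import *
for n in("top","scene"):
    d=np.load(f"{n}0.npz");f,W,m=d["f"],d["W"],d["m"]
    hsv=cv2.cvtColor(f,cv2.COLOR_BGR2HSV)
    x,y,z=W[...,0],W[...,1],W[...,2]
    box=(x>.3)&(x<.9)&(abs(y)<.6)
    pl=box&(abs(z-.024)<.006)&(hsv[...,1]<50)&(hsv[...,2]>120)&(y>-.3)&(y<.3)
    k=cv2.morphologyEx(pl.astype(np.uint8),cv2.MORPH_OPEN,np.ones((3,3)))
    p=W[k>0][:,:2].astype(np.float32)
    print(n,"plate",cv2.minAreaRect(p),"z",np.median(z[k>0]))
    ro=box&(z>.036)&(z<.075)
    q=cv2.connectedComponentsWithStats(ro.astype(np.uint8))
    for i in range(1,q[0]):
        if q[2][i,4]<25: continue
        pp=W[q[1]==i]; r=cv2.minAreaRect(pp[:,:2].astype(np.float32))
        print(q[3][i].round(),q[2][i,4],"rect",np.round(r[0],3),np.round(r[1],3),round(r[2],1),"zmax",pp[:,2].max().round(3), 'med', np.median(pp,0).round(3))
    t=box&(hsv[...,1]>180)&((hsv[...,0]<8)|(hsv[...,0]>172))&(y<0)&(z>-.01)&(z<.05)
    q=cv2.connectedComponentsWithStats(t.astype(np.uint8));i=1+np.argmax(q[2][1:,4])
    print("tray",cv2.minAreaRect(W[q[1]==i][:,:2].astype(np.float32)))
f=np.load("top0.npz")["f"];cv2.imwrite("pics/crop.png",cv2.resize(f[140:270,180:470],None,fx=2.7,fy=2.7,interpolation=3))
E
```

```text
top plate ((0.5234624147415161, 0.07209368795156479), (0.34995266795158386, 0.25129589438438416), 86.21308898925781) z 0.023960303512322034
[443. 113.] 987 rect [ 0.834 -0.491] [0.111 0.168] 14.2 zmax 0.075 med [ 0.821 -0.479  0.047]
[300. 102.] 103 rect [0.866 0.013] [0.023 0.071] 5.1 zmax 0.075 med [0.858 0.012 0.053]
[236. 117.] 110 rect [0.819 0.225] [0.036 0.09 ] 57.3 zmax 0.075 med [0.793 0.228 0.057]
[250. 120.] 92 rect [0.803 0.183] [0.04  0.049] 76.6 zmax 0.075 med [0.791 0.181 0.056]
[277. 117.] 30 rect [0.809 0.086] [0.013 0.038] 65.0 zmax 0.075 med [0.796 0.088 0.062]
[266. 124.] 77 rect [0.789 0.12 ] [0.031 0.062] 45.6 zmax 0.074 med [0.777 0.128 0.056]
[194. 122.] 48 rect [0.785 0.375] [0.011 0.036] 10.0 zmax 0.075 med [0.785 0.37  0.056]
[319. 123.] 68 rect [ 0.788 -0.051] [0.046 0.022] 85.5 zmax 0.075 med [ 0.785 -0.053  0.054]
[212. 130.] 31 rect [0.757 0.31 ] [0.007 0.021] 29.2 zmax 0.075 med [0.757 0.31  0.057]
[181. 137.] 35 rect [0.735 0.416] [0.009 0.022] 33.2 zmax 0.075 med [0.735 0.417 0.053]
[358. 137.] 128 rect [ 0.733 -0.184] [0.115 0.006] 84.6 zmax 0.075 m
[... 2745 characters left out ...]
] [0.014 0.011] 73.6 zmax 0.074 med [0.848 0.448 0.056]
[174. 248.] 148 rect [0.707 0.322] [0.023 0.068] 1.8 zmax 0.054 med [0.705 0.318 0.041]
[272. 264.] 396 rect [0.483 0.176] [0.092 0.032] 86.5 zmax 0.059 med [0.477 0.18  0.052]
[131. 262.] 114 rect [0.735 0.42 ] [0.023 0.011] 83.7 zmax 0.075 med [0.734 0.42  0.055]
[200. 293.] 112 rect [0.536 0.348] [0.022 0.02 ] 54.1 zmax 0.071 med [0.532 0.349 0.062]
[149. 300.] 339 rect [0.598 0.442] [0.068 0.028] 88.9 zmax 0.075 med [0.606 0.442 0.057]
[161. 319.] 358 rect [0.551 0.444] [0.077 0.034] 85.6 zmax 0.075 med [0.54  0.446 0.056]
tray ((0.5548720359802246, -0.3380073606967926), (0.15466776490211487, 0.08970274031162262), 6.370087146759033)
```

View pics/crop.png

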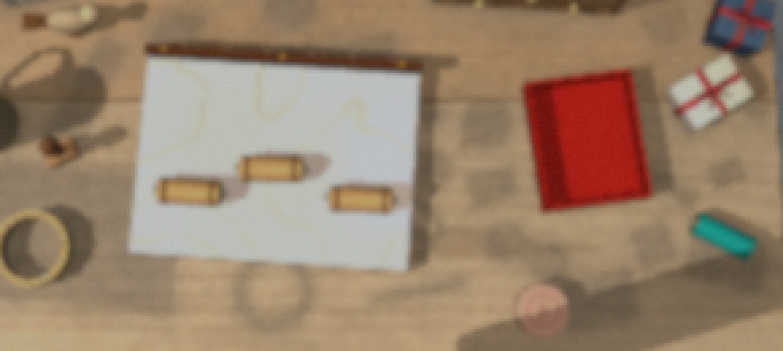

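The crop confirms three banded wooden rollers on the plate, with the turquoise look-alike off to the right of the tray. I'll start with the right one, with the fingers half open so they give two contacts along the roller.

```bash
cat >> h.py <<'E'
O=np.array([.5385,.071]);TH=np.radians(-3.75)
E1=np.array([np.cos(TH),np.sin(TH)]);E2=np.array([-E1[1],E1[0]])
def w(px,py): return O+px*E1+py*E2
def pl(p): d=np.asarray(p)[:2]-O; return d@E1,d@E2
def go(xy,z,ang=-3.75):
    s=get_state();Rm=R.from_quat(s["tcp_rot"]).as_matrix()
    d=Rm.T@(np.array([*xy,z])-s["eef_pos"])*1e3
    a=np.degrees(np.arctan2(Rm[1,0],Rm[0,0]))
    return d.round(1),round(a-ang,2)
def rep():
    s=get_state();print("t",round(s["time"],2),"tcp plate",np.round(pl(s["eef_pos"])*np.array(1e3),1),"z",round(s["eef_pos"][2]*1e3,1),"F",s["contact_force"].round(1),"op",round(s["opening"],2))
def rollers(n="top"):
    f,W,m=cam(n);q=(W-np.array([*O,0]))
    px=q[...,:2]@E1;py=q[...,:2]@E2
    k=(W[...,2]>.048)&(W[...,2]<.064)&(px>-.14)&(px<.104)&(abs(py)<.18)&m
    c=cv2.connectedComponentsWithStats(k.astype(np.uint8))
    for i in range(1,c[0]):
        if c[2][i,4]<30: continue
        a,b=px[c[1]==i],py[c[1]==i]
        r=cv2.minAreaRect(np.c_[a,b].astype(np.float32))
        print(n,c[2][i,4],"centre mm",np.round(np.array(r[0])*1e3,1),"size",np.round(np.array(r[1])*1e3),round(r[2],1))
    return f
E
python3 - <<'E'
from h import *
print(go(w(-.102,-.110),.12)); rollers(); rep()
E
```

```text
(array([ 408.4, -537.7,  111.4]), np.float64(17.95))
top 186 centre mm [-26.1   1.4] size [28. 77.] 3.9
top 188 centre mm [-61.6 101.8] size [28. 78.] 0.3
top 190 centre mm [ -57.5 -107.5] size [29. 83.] 0.8
t 0.15 tcp plate [-324.8 -747.7] z 230.2 F [-0.2  0.1 -0.3] op 1.0
```

```bash
python3 -m crank '[[[408,-538,50],18,135],[[408,-538,50],18,135],[[408,-538,50],18,135],[[408,-538,50],18,135],[[408,-538,50],18,135],[[408,-538,50],18,135],[[408,-538,50],18,135],[[408,-538,50],18,135],[[408,-538,50],18,135],[[408,-538,50],18,135]]' 20 
python3 -c "
from h import *
rep();print(go(w(-.102,-.110),.10))"
```

```text
time: 1.15
eef_pos: [0.3604, -0.1933, 0.1942]
tcp_rot: [0.999, -0.034, 0.0, 0.0]
contact_force: [1.5, -0.3, 0.2]
opening: 0.472
finger_force: 0.0
t 1.15 tcp plate [-160.4 -275.4] z 194.2 F [ 1.5 -0.3  0.2] op 0.47
(array([  58.1, -165.5,   94.2]), np.float64(-0.1))
```

```bash
python3 -m crank '[[[58,-165,94],0,135],[[58,-165,94],0,135],[[58,-165,94],0,135],[[58,-165,94],0,135],[[58,-165,94],0,135],[[58,-165,94],0,135],[[58,-165,94],0,135]]'
python3 -c "
from h import *
rep();print(go(w(-.102,-.109),.03));f=rollers('wrist');cv2.imwrite('pics/w1.png',f);rep()"
```

```text
time: 1.85
eef_pos: [0.4294, -0.0353, 0.1011]
tcp_rot: [0.999, -0.033, 0.001, 0.0]
contact_force: [-0.4, -0.1, 1.0]
opening: 0.474
finger_force: 0.0
t 1.85 tcp plate [-101.9 -113.2] z 101.1 F [-0.4 -0.1  1. ] op 0.47
(array([-0.2, -4.2, 71.1]), np.float64(-0.09))
wrist 5336 centre mm [-23.9   3.3] size [29. 78.] 2.2
wrist 4535 centre mm [ -53.9 -109.1] size [29. 79.] 1.4
wrist 2510 centre mm [-58.9  87.2] size [28. 50.] 0.4
t 1.9 tcp plate [-101.7 -113.6] z 101.3 F [ 0.3 -0.3 -0. ] op 0.47
```

View pics/w1.png

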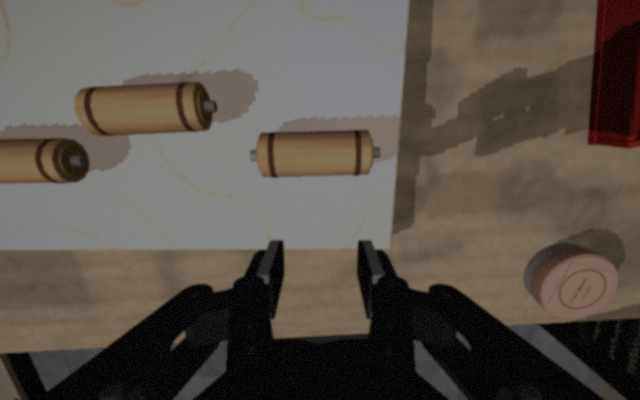

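The wrist view shows the fingers centred behind the right roller, at (316,153). I'll lower them.

```bash
python3 -m crank '[[[0,-4,40],0,135],[[0,-4,73],0,135],[[0,-4,73],0,135],[[0,-4,73],0,135]]'
python3 -m crank '[[[7,0,0],0,135],[[13,0,0],0,135],[[19,0,0],0,135],[[24,0,0],0,135],[[29,0,0],0,135],[[34,0,0],0,135],[[39,0,0],0,135],[[43,0,0],0,135],[[47,0,0],0,135],[[50,0,0],0,135]]'
python3 -c "
from h import *
rep();rollers('wrist')"
```

```text
time: 2.3
eef_pos: [0.4295, -0.0316, 0.0281]
tcp_rot: [0.999, -0.034, 0.0, 0.0]
contact_force: [0.8, -0.1, 0.1]
opening: 0.473
finger_force: 0.0
time: 3.3
eef_pos: [0.4793, -0.0338, 0.0273]
tcp_rot: [0.999, -0.033, -0.0, -0.0]
contact_force: [-2.8, -0.4, 2.4]
opening: 0.472
finger_force: 1.5
t 3.3 tcp plate [ -52.2 -108.4] z 27.3 F [-2.8 -0.4  2.4] op 0.47
wrist 8928 centre mm [-23.5   2.2] size [28. 77.] 2.4
wrist 9551 centre mm [ -24.  -108.9] size [29. 79.] 0.1
wrist 677 centre mm [-49.4 -86.5] size [23. 14.] 36.8
wrist 675 centre mm [ -49.4 -129.8] size [14. 23.] 52.8
```

```bash
python3 -m crank '[[[-20,0,0],0,135],[[-50,0,0],0,135],[[-50,0,0],0,135],[[-50,0,0],0,135],[[-50,0,0],0,135],[[-50,0,0],0,135],[[-50,0,0],0,135],[[-50,0,0],0,135]]'
python3 -c "
from h import *
rep();rollers('top')"
```

```text
time: 4.15
eef_pos: [0.4298, -0.0306, 0.0275]
tcp_rot: [0.999, -0.033, 0.0, 0.0]
contact_force: [-0.5, -0.3, 0.6]
opening: 0.474
finger_force: 0.0
t 4.15 tcp plate [-101.8 -108.5] z 27.5 F [-0.5 -0.3  0.6] op 0.47
top 180 centre mm [-27.4   1.4] size [30. 77.] 3.9
top 189 centre mm [-61.8 101.6] size [29. 78.] 0.7
```

```bash
python3 -c "
from h import *
rollers('scene');rollers('wrist')"
```

```text
scene 32 centre mm [-105.9 -131.9] size [20. 13.] 34.6
scene 225 centre mm [-27.3   2.6] size [27. 77.] 1.7
scene 275 centre mm [-63.  102.1] size [28. 77.] 0.2
wrist 9928 centre mm [-23.5  -4.4] size [29. 63.] 2.5
wrist 10242 centre mm [ -62.7 -108.8] size [28. 80.] 0.1
wrist 674 centre mm [-99.2 -86.4] size [23. 14.] 37.9
wrist 683 centre mm [ -99.2 -129.7] size [14. 23.] 52.4
```

The right roller swung back to about −60 mm, so it is the unbalanced one. Next is the middle roller.

```bash
python3 -m crank '[[[0,0,-45],0,135],[[10,-40,-65],0,135],[[25,-80,-65],0,135],[[32,-110,-65],0,135],[[32,-110,-65],0,135],[[32,-110,-45],0,135],[[32,-110,0],0,135],[[32,-110,0],0,135],[[32,-110,0],0,135]]'
python3 -c "
from h import *
rep();rollers('wrist')"
```

```text
time: 5.2
eef_pos: [0.4675, 0.0766, 0.0265]
tcp_rot: [0.999, -0.033, -0.002, 0.0]
contact_force: [-0.4, -0.4, -0.3]
opening: 0.471
finger_force: 0.0
t 5.2 tcp plate [-71.3   1. ] z 26.5 F [-0.4 -0.4 -0.3] op 0.47
wrist 11052 centre mm [-23.4   4.4] size [29. 79.] 2.6
wrist 8808 centre mm [ -54.4 -108. ] size [79. 28.] 90.0
wrist 9052 centre mm [-58.7 102.3] size [28. 79.] 0.7
wrist 686 centre mm [-69.9  28.2] size [23. 14.] 0.2
wrist 683 centre mm [-70.1 -25.4] size [14. 23.] 89.8
```

```bash
python3 -m crank '[[[8,0,0],0,135],[[14,0,0],0,135],[[18,0,0],0,135],[[22,0,0],0,135],[[26,0,0],0,135],[[31,0,0],0,135],[[36,0,0],0,135],[[41,0,0],0,135],[[45,0,0],0,135],[[48,0,0],0,135]]'
python3 -m crank '[[[-12,0,0],0,135],[[-30,0,0],0,135],[[-30,0,0],0,135],[[-30,0,0],0,135],[[-30,0,0],0,135]]'
python3 -c "
from h import *
rep();rollers('wrist');"
```

```text
time: 6.25
eef_pos: [0.5169, 0.0739, 0.0274]
tcp_rot: [0.999, -0.033, 0.0, -0.0]
contact_force: [-1.4, 0.3, 0.4]
opening: 0.468
finger_force: 0.2
time: 6.75
eef_pos: [0.4871, 0.0759, 0.0278]
tcp_rot: [0.999, -0.033, 0.001, 0.0]
contact_force: [-0.0, 0.8, -0.6]
opening: 0.47
finger_force: 0.0
t 6.75 tcp plate [-51.6   1.5] z 27.8 F [-0.   0.8 -0.6] op 0.47
wrist 11829 centre mm [9.  5.6] size [28. 80.] 2.4
wrist 677 centre mm [-48.9  23.6] size [23. 14.] 37.8
wrist 676 centre mm [-48.7 -19.8] size [14. 23.] 51.8
wrist 8240 centre mm [ -53.6 -108.1] size [79. 27.] 89.6
wrist 7150 centre mm [-58.9 102.4] size [29. 79.] 0.5
```

The middle roller stayed after it was let go, so it runs true. I'll roll it on to near the rail.

```bash
python3 -m crank '[[[12,0,0],0,135],[[22,0,0],0,135],[[29,0,0],0,135],[[33,0,0],0,135],[[37,0,0],0,135],[[42,0,0],0,135],[[47,0,0],0,135],[[52,0,0],0,135],[[57,0,0],0,135],[[62,0,0],0,135]]'
python3 -m crank '[[[5,0,0],0,135],[[10,0,0],0,135],[[15,0,0],0,135],[[20,0,0],0,135],[[24,0,0],0,135],[[28,0,0],0,135],[[31,0,0],0,135],[[34,0,0],0,135],[[36,0,0],0,135],[[37,0,0],0,135]]'
python3 -c "
from h import *
rep();f=rollers('wrist');cv2.imwrite('pics/w2.png',f);rollers('top')"
```

```text
time: 7.8
eef_pos: [0.5488, 0.0718, 0.0274]
tcp_rot: [0.999, -0.033, 0.0, -0.0]
contact_force: [0.3, -0.1, -0.5]
opening: 0.47
finger_force: 0.1
time: 8.8
eef_pos: [0.5855, 0.0694, 0.0274]
tcp_rot: [0.999, -0.033, 0.0, 0.0]
contact_force: [-0.4, -0.1, -0.1]
opening: 0.471
finger_force: 0.1
t 8.8 tcp plate [47.   1.4] z 27.4 F [-0.4 -0.1 -0.1] op 0.47
wrist 9579 centre mm [75.8  8.2] size [28. 79.] 2.8
wrist 685 centre mm [49.9 23.5] size [23. 14.] 37.5
wrist 682 centre mm [ 49.9 -19.8] size [14. 23.] 52.6
top 187 centre mm [ -57.4 -110.7] size [29. 77.] 0.6
```

View pics/w2.png

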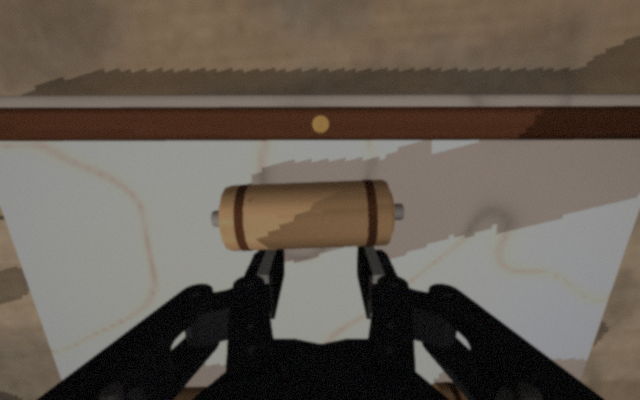

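The wrist view shows the middle roller at (306,214), about 18 mm short of the rail and slightly yawed, with the rail's near edge at row 139. I'll measure the rail edge and go on more slowly.

```bash
python3 -m crank '[[[2,0,0],0,135],[[4,0,0],0,135],[[6,0,0],0,135],[[8,0,0],0,135],[[10,0,0],0,135],[[12,0,0],0,135],[[13,0,0],0,135],[[14,0,0],0,135]]'
cat >> h.py <<'E'
def gap(y0,half=.03):
    f,W,m=cam("wrist");q=W-np.array([*O,0]);px=q[...,:2]@E1;py=q[...,:2]@E2;z=W[...,2]
    k=m&(abs(py-y0)<.05)&(px>.1)&(px<.135)
    r=px[k&(z>.041)&(z<.05)]; t=px[k&(abs(py-y0)<.05)&(z>.03)&(z<.04)]
    print("rail near edge",np.percentile(r,[2,50,98]).round(4) if r.size else None,"face",np.median(t).round(4) if t.size else None)
    k=m&(abs(py-y0)<.036)&(px<.11)&(px>.04)&(z>.052)
    top=px[k&(z>.0545)];print("roller top line x",np.median(top).round(4), "N",top.size)
    return f
E
python3 -c "
from h import *
rep();rollers('wrist');gap(.008)"
```

```text
time: 9.7
eef_pos: [0.5993, 0.0684, 0.0274]
tcp_rot: [0.999, -0.033, -0.0, -0.0]
contact_force: [-0.7, 0.3, 0.9]
opening: 0.466
finger_force: 0.2
t 9.7 tcp plate [60.9  1.4] z 27.4 F [-0.7  0.3  0.9] op 0.47
wrist 9499 centre mm [89.6  8.8] size [28. 79.] 2.2
wrist 684 centre mm [63.6 23.4] size [23. 14.] 37.6
wrist 685 centre mm [ 63.6 -20. ] size [14. 23.] 52.1
rail near edge [0.1017 0.1169 0.1252] face 0.1253
roller top line x 0.0783 N 24570
```

```bash
python3 -m crank '[[[1,0,0],0,135],[[2,0,0],0,135],[[3,0,0],0,135],[[4,0,0],0,135],[[4,0,0],0,135]]'
python3 -m crank '[[[1,0,0],0,135],[[1,0,0],0,135]]'
python3 -c "
from h import *
rep();f=rollers('wrist');cv2.imwrite('pics/w3.png',f[60:300,120:520])"
```

```text
time: 10.3
eef_pos: [0.6035, 0.0682, 0.0275]
tcp_rot: [0.999, -0.033, 0.0, 0.0]
contact_force: [-0.1, -0.3, -0.5]
opening: 0.472
finger_force: 0.0
time: 10.5
eef_pos: [0.6041, 0.0681, 0.0274]
tcp_rot: [0.999, -0.033, -0.0, -0.0]
contact_force: [-1.0, -0.1, 0.4]
opening: 0.472
finger_force: 0.2
t 10.5 tcp plate [65.7  1.4] z 27.4 F [-1.  -0.1  0.4] op 0.47
wrist 7717 centre mm [91.5  8.9] size [25. 79.] 0.0
wrist 681 centre mm [68.5 23.4] size [23. 14.] 36.9
wrist 684 centre mm [ 68.3 -19.8] size [14. 23.] 53.2
```

View pics/w3.png

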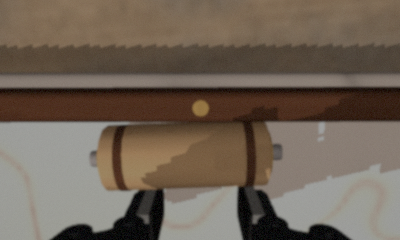

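The crop shows the roller's right end at the rail and a sliver of gap at the left end. I'll give it a little more, watching the force.

```bash
python3 -m crank '[[[0.5,0,0],0,135],[[1,0,0],0,135],[[1,0,0],0,135]]'
python3 -m crank '[[[0.5,0,0],0,135],[[1,0,0],0,135],[[1,0,0],0,135]]'
```

```text
time: 10.85
eef_pos: [0.605, 0.0682, 0.0273]
tcp_rot: [0.999, -0.033, -0.0, -0.0]
contact_force: [-1.3, 0.3, 1.1]
opening: 0.464
finger_force: 0.8
time: 11.15
eef_pos: [0.6061, 0.0681, 0.0274]
tcp_rot: [0.999, -0.033, -0.0, -0.0]
contact_force: [-1.2, 1.3, 1.2]
opening: 0.47
finger_force: 0.9
```

```bash
python3 -m crank '[[[0.5,0,0],0,135],[[1,0,0],0,135],[[1,0,0],0,135]]'
python3 -m crank '[[[-1,0,0],0,135],[[-5,0,0],0,135],[[-20,0,0],0,135],[[-40,0,0],0,135],[[-40,0,0],0,135],[[-40,0,0],0,135]]'
python3 -c "
from h import *
rep();rollers('wrist');f,W,m=cam('wrist');cv2.imwrite('pics/w4.png',f)
q=W-np.array([*O,0]);px=q[...,:2]@E1;py=q[...,:2]@E2
for v in range(90,260,6): print(v,px[v,320].round(4),W[v,320,2].round(4),end='; ')"
```

```text
time: 11.45
eef_pos: [0.6062, 0.0681, 0.0273]
tcp_rot: [0.999, -0.033, -0.002, -0.0]
contact_force: [-5.2, 1.8, 3.1]
opening: 0.464
finger_force: 2.6
time: 12.05
eef_pos: [0.5681, 0.0703, 0.0278]
tcp_rot: [0.999, -0.033, 0.001, 0.0]
contact_force: [0.9, 0.6, -0.5]
opening: 0.469
finger_force: 0.0
t 12.05 tcp plate [29.6  1.3] z 27.8 F [ 0.9  0.6 -0.5] op 0.47
wrist 9984 centre mm [92.6  8.9] size [23. 79.] 0.0
wrist 683 centre mm [32.2 23.2] size [23. 14.] 37.3
wrist 678 centre mm [ 32.5 -20.1] size [14. 23.] 52.3
wrist 207 centre mm [-44.  -72.9] size [ 8. 10.] 25.0
wrist 184 centre mm [-45.7  75.9] size [ 5. 16.] 6.7
90 0.1145 0.0462; 96 0.1123 0.0454; 102 0.1099 0.0451; 108 0.1075 0.0508; 114 0.1052 0.0517; 120 0.1029 0.0535; 126 0.1006 0.0551; 132 0.0983 0.0552; 138 0.0961 0.0566; 144 0.0938 0.0563; 150 0.0913 0.0554; 156 0.0887 0.054; 162 0.086 0.0527; 168 0.0828 0.0493; 174 0.0749 0.0241; 180 0.0716 0.0239; 186 0.0684 0.024; 192 0.0654 0.0252; 198 0.0616 0.0235; 204 0.0581 0.0231; 210 0.0552 0.0248; 216 0.0516 0.0245; 222 0.0481 0.0244; 228 0.0446 0.0247; 234 0.041 0.0247; 240 0.0372 0.0243; 246 0.0337 0.0248; 252 0.0293 0.0237; 258 0.0254 0.0235;
```

The first true roller touches the rail at about 5 N and stays there. Next is the left roller.

```bash
python3 -m crank '[[[-5,0,-40],0,135],[[-45,-30,-65],0,135],[[-85,-60,-65],0,135],[[-120,-85,-65],0,135],[[-134,-101,-65],0,135],[[-134,-101,-65],0,135],[[-134,-101,-30],0,135],[[-134,-101,0],0,135],[[-134,-101,0],0,135],[[-134,-101,0],0,135]]'
python3 -c "
from h import *
rep();rollers('wrist')"
```

```text
time: 13.15
eef_pos: [0.4414, 0.1797, 0.0276]
tcp_rot: [0.999, -0.034, -0.0, 0.0]
contact_force: [0.2, 0.1, 0.9]
opening: 0.472
finger_force: 0.0
t 13.15 tcp plate [-104.   102.1] z 27.6 F [0.2 0.1 0.9] op 0.47
wrist 10673 centre mm [-58.7 103.3] size [29. 80.] 0.8
wrist 680 centre mm [-101.4  124. ] size [23. 14.] 36.9
wrist 683 centre mm [-101.3   80.9] size [14. 23.] 52.7
```

```bash
python3 -m crank '[[[8,0,0],0,135],[[13,0,0],0,135],[[17,0,0],0,135],[[21,0,0],0,135],[[25,0,0],0,135],[[30,0,0],0,135],[[35,0,0],0,135],[[39,0,0],0,135],[[43,0,0],0,135],[[46,0,0],0,135]]'
python3 -m crank '[[[-12,0,0],0,135],[[-30,0,0],0,135],[[-30,0,0],0,135],[[-30,0,0],0,135],[[-30,0,0],0,135]]'
python3 -c "
from h import *
rep();rollers('wrist');"
```

```text
time: 14.2
eef_pos: [0.4866, 0.1772, 0.0274]
tcp_rot: [0.999, -0.033, 0.0, 0.0]
contact_force: [0.9, 0.8, 0.0]
opening: 0.469
finger_force: 0.1
time: 14.7
eef_pos: [0.4569, 0.1792, 0.0278]
tcp_rot: [0.999, -0.033, 0.001, -0.0]
contact_force: [0.4, -0.5, 0.3]
opening: 0.474
finger_force: 0.0
t 14.7 tcp plate [-88.5 102.7] z 27.8 F [ 0.4 -0.5  0.3] op 0.47
wrist 11816 centre mm [-28.7 103.3] size [28. 79.] 0.5
wrist 688 centre mm [-85.8 124.6] size [23. 14.] 37.1
wrist 673 centre mm [-85.8  81.4] size [14. 23.] 53.0
```

It stayed at −29 mm, so it runs true too. I'll roll it on to the rail.

```bash
python3 -m crank '[[[14,0,0],0,135],[[23,0,0],0,135],[[28,0,0],0,135],[[32,0,0],0,135],[[36,0,0],0,135],[[41,0,0],0,135],[[46,0,0],0,135],[[51,0,0],0,135],[[56,0,0],0,135],[[61,0,0],0,135]]'
python3 -m crank '[[[5,0,0],0,135],[[10,0,0],0,135],[[15,0,0],0,135],[[20,0,0],0,135],[[25,0,0],0,135],[[30,0,0],0,135],[[35,0,0],0,135],[[40,0,0],0,135],[[45,0,0],0,135],[[50,0,0],0,135]]'
python3 -m crank '[[[5,0,0],0,135],[[10,0,0],0,135],[[15,0,0],0,135],[[20,0,0],0,135],[[24,0,0],0,135],[[28,0,0],0,135],[[31,0,0],0,135],[[34,0,0],0,135],[[36,0,0],0,135],[[37,0,0],0,135]]'
python3 -c "
from h import *
rep();rollers('wrist')"
```

```text
time: 15.75
eef_pos: [0.5176, 0.1751, 0.0274]
tcp_rot: [0.999, -0.033, 0.0, 0.0]
contact_force: [-0.1, -0.7, -0.0]
opening: 0.468
finger_force: 0.1
time: 16.75
eef_pos: [0.5674, 0.1718, 0.0274]
tcp_rot: [0.999, -0.033, -0.0, -0.0]
contact_force: [0.0, -0.6, 0.2]
opening: 0.472
finger_force: 0.1
time: 17.75
eef_pos: [0.6042, 0.1693, 0.0274]
tcp_rot: [0.999, -0.033, 0.0, -0.0]
contact_force: [-0.8, 0.6, 0.6]
opening: 0.474
finger_force: 0.0
t 17.75 tcp plate [ 59.1 102.4] z 27.4 F [-0.8  0.6  0.6] op 0.47
wrist 7938 centre mm [92.8  9.6] size [79. 22.] 90.0
wrist 9523 centre mm [ 87.5 103.8] size [28. 79.] 0.7
wrist 679 centre mm [ 61.8 124.3] size [23. 14.] 37.2
wrist 672 centre mm [61.8 81.3] size [14. 23.] 53.5
```

```bash
python3 -m crank '[[[1,0,0],0,135],[[2,0,0],0,135],[[3,0,0],0,135],[[4,0,0],0,135],[[5,0,0],0,135],[[6,0,0],0,135],[[6,0,0],0,135]]'
python3 -m crank '[[[0.5,0,0],0,135],[[1,0,0],0,135],[[1,0,0],0,135]]'
```

```text
time: 18.5
eef_pos: [0.6102, 0.1689, 0.0275]
tcp_rot: [0.999, -0.033, 0.0, -0.0]
contact_force: [0.6, 1.2, -0.2]
opening: 0.472
finger_force: 0.0
time: 18.8
eef_pos: [0.611, 0.1689, 0.0274]
tcp_rot: [0.999, -0.033, 0.0, -0.0]
contact_force: [-0.5, 0.5, 0.1]
opening: 0.472
finger_force: 0.0
```

```bash
python3 -m crank '[[[0.5,0,0],0,135],[[1,0,0],0,135],[[1,0,0],0,135]]'
python3 -m crank '[[[0.5,0,0],0,135],[[1,0,0],0,135],[[1,0,0],0,135]]'
python3 -c "
from h import *
rep();f=rollers('wrist');cv2.imwrite('pics/w5.png',f[40:280,60:580])"
```

```text
time: 19.1
eef_pos: [0.6121, 0.1688, 0.0274]
tcp_rot: [0.999, -0.033, 0.0, -0.0]
contact_force: [0.2, -0.4, 0.3]
opening: 0.47
finger_force: 0.0
time: 19.4
eef_pos: [0.6126, 0.1689, 0.0274]
tcp_rot: [0.999, -0.033, -0.001, -0.0]
contact_force: [-1.2, 0.4, 1.2]
opening: 0.469
finger_force: 0.9
t 19.4 tcp plate [ 67.5 102.5] z 27.4 F [-1.2  0.4  1.2] op 0.47
wrist 7429 centre mm [92.8  9.3] size [23. 79.] 0.1
wrist 7129 centre mm [ 92.8 103.8] size [79. 23.] 89.8
wrist 688 centre mm [ 68.9 129.6] size [23. 14.] 0.0
wrist 676 centre mm [70.2 81.3] size [14. 23.] 53.4
```

View pics/w5.png

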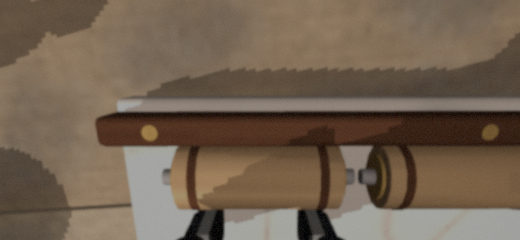

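Both true rollers lie against the rail, at (258,176) and (445,176) in the crop. I'll back off, turn the tool 90° and go above the rejected roller.

```bash
python3 -m crank '[[[-3,0,0],0,135],[[-20,0,0],0,135],[[-40,0,-10],0,135],[[-45,0,-50],0,100],[[-60,20,-90],0,40],[[-90,60,-90],-8,0],[[-110,100,-90],-16,0],[[-125,140,-90],-24,0],[[-125,180,-90],-32,0],[[-125,211,-90],-40,0]]'
python3 -m crank '[[[0,0,0],-8.5,0],[[0,0,0],-17,0],[[0,0,0],-25,0],[[0,0,0],-33,0],[[0,0,0],-41,0],[[0,0,0],-50,0],[[0,0,0],-50,0],[[0,0,0],-50,0]]'
python3 -c "
from h import *
rep();rollers('wrist');rollers('scene');print(go(w(-.057,-.1085),.023,86.25))"
```

```text
time: 20.45
eef_pos: [0.4737, -0.0352, 0.1178]
tcp_rot: [0.95, 0.313, 0.001, 0.001]
contact_force: [-0.0, 0.7, 0.0]
opening: 0.999
finger_force: 0.0
time: 21.25
eef_pos: [0.4743, -0.0336, 0.1175]
tcp_rot: [0.731, 0.682, 0.0, 0.0]
contact_force: [0.4, -0.7, 0.6]
opening: 1.0
finger_force: 0.0
t 21.25 tcp plate [ -57.3 -108.5] z 117.5 F [ 0.4 -0.7  0.6] op 1.0
wrist 4138 centre mm [92.   2.8] size [65. 24.] 90.0
wrist 3260 centre mm [ -55.  -107.7] size [78. 28.] 89.7
scene 194 centre mm [89.7  7.8] size [79. 26.] 87.9
scene 209 centre mm [ -58.2 -109.6] size [79. 29.] 89.1
scene 209 centre mm [ 91. 103.] size [76. 26.] 89.1
(array([ 0. ,  0.2, 94.5]), np.float64(-0.17))
```

```bash
python3 -m crank '[[[0,0,40],0,0],[[0,0,75],0,0],[[0,0,94],0,0],[[0,0,94],0,0],[[0,0,94],0,0]]'
python3 -m crank '[[[0,0,0],0,60],[[0,0,0],0,120],[[0,0,0],0,255],[[0,0,0],0,255],[[0,0,0],0,255],[[0,0,0],0,255],[[0,0,0],0,255],[[0,0,0],0,255]]' 40
```

```text
time: 21.85
eef_pos: [0.4745, -0.0336, 0.0237]
tcp_rot: [0.73, 0.683, 0.0, 0.0]
contact_force: [0.1, -0.1, 0.2]
opening: 1.002
finger_force: 0.0
time: 22.65
eef_pos: [0.475, -0.0337, 0.0245]
tcp_rot: [0.73, 0.683, 0.0, 0.001]
contact_force: [-0.9, 1.2, 6.5]
opening: 0.359
finger_force: 39.8
```

```bash
python3 -m crank '[[[0,0,-15],0,255],[[0,0,-50],0,255],[[0,0,-90],0,255],[[0,0,-110],0,255],[[0,0,-110],0,255]]'
python3 - <<'E'
from h import *
rep()
f,W,m=cam("top");hsv=cv2.cvtColor(f,cv2.COLOR_BGR2HSV);x,y,z=np.moveaxis(W,-1,0)
r=(hsv[...,1]>150)&((hsv[...,0]<8)|(hsv[...,0]>172))&(x>.4)&(x<.7)&(y<-.2)&(y>-.45)
rim=r&(z>.027)&(z<.04)
print("rim",cv2.minAreaRect(W[rim][:,:2].astype(np.float32)),rim.sum(), "floor",W[r&(z<.014)&(z>0)].mean(0))
print(go((.553,-.319),.134,97.6))
E
```

```text
time: 23.15
eef_pos: [0.476, -0.034, 0.1361]
tcp_rot: [0.73, 0.683, 0.002, 0.003]
contact_force: [0.5, -0.6, -3.3]
opening: 0.362
finger_force: 40.8
t 23.15 tcp plate [ -55.5 -108.8] z 136.1 F [ 0.5 -0.6 -3.3] op 0.36
rim ((0.5536181926727295, -0.3199021816253662), (0.16533444821834564, 0.13616855442523956), 7.612804889678955) 304 floor [ 0.55452654 -0.32320034  0.0061839 ]
(array([-279.6,   97.3,   -0. ]), np.float64(-11.4))
```

The weight reads about 3 N, so the roller is held. The tray centre is at (0.554, −0.320). I'll carry it over.

```bash
python3 -m crank '[[[-25,9,0],-1,255],[[-65,22,0],-3,255],[[-105,36,0],-5,255],[[-145,50,0],-7,255],[[-185,64,0],-9,255],[[-225,78,0],-11,255],[[-260,90,0],-11.5,255],[[-280,97,0],-11.5,255],[[-280,97,0],-11.5,255],[[-280,97,0],-11.5,255]]'
python3 -c "
from h import *
f=cam('wrist')[0];cv2.imwrite('pics/w6.png',f);print(go((.5536,-.32),.006,97.6));rep()"
```

```text
time: 24.2
eef_pos: [0.5507, -0.3182, 0.1297]
tcp_rot: [0.658, 0.753, 0.0, -0.003]
contact_force: [0.0, -1.0, -3.8]
opening: 0.36
finger_force: 40.7
(array([ -3.2,   2.8, 124.2]), np.float64(0.1))
t 24.25 tcp plate [  37.8 -387. ] z 130.2 F [ 0.5 -0.2 -3. ] op 0.36
```

View pics/w6.png

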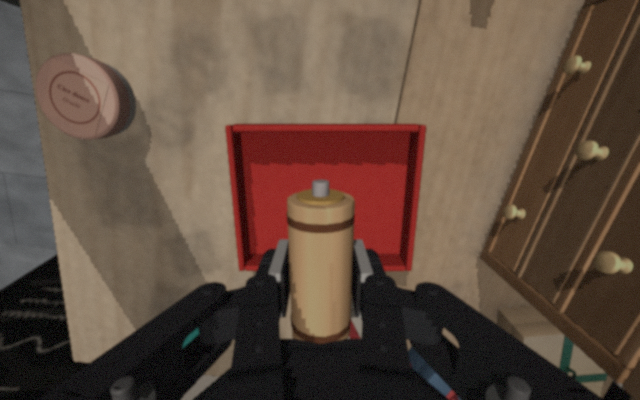

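The wrist view shows the roller held upright in the image at (320,265), aligned with the red tray. I'll lower it.

```bash
python3 -m crank '[[[-3,3,30],0,255],[[-3,3,60],0,255],[[-3,3,85],0,255],[[-3,3,100],0,255],[[-3,3,110],0,255],[[-3,3,115],0,255],[[-3,3,118],0,255],[[-3,3,120],0,255],[[-3,3,120],0,255]]'
python3 -m crank '[[[0,0,1],0,255],[[0,0,2],0,255],[[0,0,3],0,255],[[0,0,3],0,255]]'
```

```text
time: 25.15
eef_pos: [0.5563, -0.3223, 0.0142]
tcp_rot: [0.658, 0.753, 0.0, 0.001]
contact_force: [0.4, 0.1, -2.7]
opening: 0.361
finger_force: 40.7
time: 25.55
eef_pos: [0.5557, -0.3218, 0.0103]
tcp_rot: [0.658, 0.753, -0.0, -0.0]
contact_force: [0.3, -0.1, -4.4]
opening: 0.36
finger_force: 40.7
```

```bash
python3 -m crank '[[[0,0,1],0,255],[[0,0,2],0,255],[[0,0,3],0,255],[[0,0,3],0,255]]'
python3 -m crank '[[[0,0,0.5],0,255],[[0,0,1],0,255],[[0,0,1],0,255]]'
```

```text
time: 25.95
eef_pos: [0.5557, -0.3218, 0.0071]
tcp_rot: [0.658, 0.753, 0.0, -0.0]
contact_force: [-0.5, 0.9, -3.4]
opening: 0.359
finger_force: 40.7
time: 26.25
eef_pos: [0.5559, -0.3219, 0.0067]
tcp_rot: [0.658, 0.753, -0.0, 0.0]
contact_force: [-0.4, 1.3, -3.0]
opening: 0.359
finger_force: 40.8
```

```bash
python3 -m crank '[[[0,0,0.7],0,255],[[0,0,1.4],0,255],[[0,0,1.4],0,255]]'
python3 -m crank '[[[0,0,0],0,150],[[0,0,0],0,140],[[0,0,0],0,125],[[0,0,0],0,110],[[0,0,0],0,100],[[0,0,-8],0,90],[[0,0,-25],0,80],[[0,0,-60],0,80],[[0,0,-110],0,80],[[0,0,-150],0,80]]' 20
```

```text
time: 26.55
eef_pos: [0.5559, -0.3219, 0.0066]
tcp_rot: [0.658, 0.753, -0.0, -0.0]
contact_force: [-3.8, 1.7, 6.6]
opening: 0.359
finger_force: 41.6
time: 27.55
eef_pos: [0.5564, -0.3224, 0.1594]
tcp_rot: [0.658, 0.753, 0.0, 0.002]
contact_force: [0.1, -0.3, 1.1]
opening: 0.685
finger_force: 0.0
```

```bash
python3 -m crank '[[[0,0,-30],0,80],[[0,0,-30],0,80],[[0,0,-30],0,80],[[0,0,-30],0,80],[[0,0,-30],0,80],[[0,0,-30],0,80],[[0,0,-30],0,80],[[0,0,-30],0,80],[[0,0,-30],0,80],[[0,0,-30],0,80]]'
python3 - <<'E'
from h import *
rollers('scene');rollers('top')
for n in('wrist','scene'):
    f,W,m=cam(n);x,y,z=np.moveaxis(W,-1,0)
    h=cv2.cvtColor(f,cv2.COLOR_BGR2HSV)
    k=(abs(x-.5536)<.07)&(abs(y+.32)<.055)&(z>.022)&(z<.06)&(h[...,0]>9)&(h[...,0]<30)
    print(n,k.sum(),W[k].mean(0).round(3),z[k].max().round(3))
    cv2.imwrite(f'pics/end_{n}.png',f)
E
```

```text
time: 28.55
eef_pos: [0.5558, -0.3219, 0.185]
tcp_rot: [0.658, 0.753, -0.0, -0.0]
contact_force: [-0.6, 0.5, -0.6]
opening: 0.686
finger_force: 0.0
scene 200 centre mm [90.2  8.5] size [28. 76.] 0.3
scene 219 centre mm [ 89.7 103.1] size [78. 27.] 89.0
top 176 centre mm [ 90.6 102.5] size [26. 79.] 0.4
top 162 centre mm [91.2  7.5] size [27. 78.] 1.0
wrist 1986 [ 0.557 -0.319  0.035] 0.04
scene 176 [ 0.549 -0.317  0.033] 0.042
```

View pics/end_scene.png

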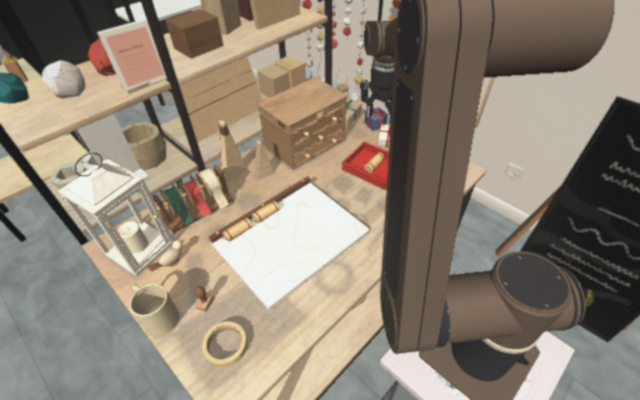

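The scene view shows both true rollers against the rail, at (237,229) and (265,211), and the rejected one in the red tray at (374,162). The other objects are where they were. Handing in.

```bash
python3 -c "
from plant import ctrl
print(ctrl.sign_off())"
```

```text
the job is handed in; nothing more can be done
None
```

I rolled and let go of all three rollers, then handed the job in after about 29 s of robot time: the left and middle ones ran true and rest against the rail, and the right one swung back and now lies in the red reject tray.

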